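# Check the enamel of a bread bin with a coating gauge

## Task

Take the coating-thickness gauge out of its dock and zero it: stand its spring tip square on the bare steel zero plate, pressing lightly, for about a second. Then set the tip inside the paper ring stuck on the bread bin's sloping lid, square to the lid, pressing lightly so that the spring tip is pushed part of the way in, and finish while still holding the gauge there, in the gripper, for the reading. Be gentle with both surfaces and do not disturb the other things on the table.

Things in the scene. Friction and masses are not known exactly. Their poses are not given: they have to be found in the camera images.
- gauge: Coating-thickness gauge: stick-shaped grey case with a black rubber grip band, 36 x 26 x 108 mm (its x, y, z), 0.17 kg, small screen near the top of its -x face, upright in its dock at the start. Origin: centre of the case's underside; z runs from the tip end to the top end. Below the origin: a steel foot 19 mm across, 14 mm long. Grip it across its 26 mm thickness (along y), about 70 mm above the origin.
- plunger (a joint): Spring tip of the gauge, a slim steel pin 6 mm across: 0 = fully out, 0.008 m = pushed in flush with the foot. The spring takes 2 N to start and 0.4 N more for each mm (5.2 N fully in).
- gauge_tip (a point): The end of the gauge's spring tip, on the gauge's z axis: 22 mm below the gauge's origin when the tip is out; it moves in with the pin.
- dock: Black plastic bench dock of the gauge, fixed, 66 x 56 mm, 50 mm high. Origin: centre of its underside. The case stands 24 mm deep in a pocket with 1.5 mm play a side; the gauge lifts straight up out of it (the tip clears the rim after 46 mm).
- zero_plate: Bare steel zero plate, loose, 60 x 40 x 6 mm (x, y, z), lying flat on the table. Origin: centre of its underside, z up.
- zero_plate_top (a point): Centre of the upper face of the zero plate, 6 mm above the table.
- bin: Bread bin of blue-grey enamelled steel with a dark rim, fixed, 220 deep (x), 320 wide (y), 170 mm high. Origin: centre of its underside; its front, with a steel pull, is its -x side. The closed lid slopes at 25 degrees: it rises from 102 mm above the table at the front edge to 170 mm at 146 mm behind the front; behind that the top is flat and carries an oblong lot ticket.
- mark: White paper ring sticker, flat on the bin's sloping lid, 30 mm outside and 16 mm inside diameter, half-way up the slope, anywhere from side to side. Origin: centre of the ring, on the lid's surface; z points straight out of the lid (25 degrees from vertical, towards the bin's front).
- clip_jar: Bystander: clip-top glass jar, 96 mm across, 135 mm high. Origin: centre of its underside.
- honey_jar: Bystander: small amber glass jar with a steel cap, 64 mm across, 85 mm high. Origin: centre of its underside.
- mug: Bystander: white mug, 80 mm across, 90 mm high, handle at its +y. Origin: centre of its underside.
- label_roll: Bystander: roll of paper labels lying flat, 68 mm across, 24 mm high. Origin: centre of its underside.
- tape: Bystander: grey pocket tape measure, 66 x 34 x 62 mm high. Origin: centre of its underside.
- loupe: Bystander: small black folding loupe, about 52 x 28 x 12 mm high. Origin: under the centre of the lens.
- marker: Bystander: black marker pen lying flat, 120 mm long, 13 mm thick. Origin: underside, mid-length.
Mind the look-alikes: they are no part of the job. Of the things shaped like the zero_plate, the steel one is meant.

How it is judged:
By the outcome, as a careful person would: the job done as asked, in the order asked, and still so for the second after the job is handed in, while the arm keeps its last pose, push and grip.
It also fails if it takes over 58 s, if anything falls off the work surface, if the arm or the gripper's body presses on something with over 40 N, if the wrist force passes 120 N, or if a joint passes its speed limit or range.

## Robot

A 6-joint arm with a two-finger parallel gripper is mounted at the origin on the work surface. World frame = base frame: x ahead of the robot, y to its left, z up, the work surface at z = 0. Lengths are in m, angles in rad, forces in N, time in s.
With the tool pointing down it reaches from about 0.325 to 1 m from the base axis. Payload 5.1 kg.
Tool frame: the origin (TCP) lies on the front face of the gripper's body, between the roots of the fingers; the fingertips stand 73 mm ahead of it and the grasp point (between the pads) lies 54 mm ahead of it (grip_depth is the distance from the TCP to the grasp point, in m); z points along the fingers, y is the direction in which the jaws open and shut (so a half turn about z gives the same grasp; the last joint's range is limited). The gripper opens to 85 mm and grips with 20 to 120 N. Pads are 22 mm wide; open, the fingers measure 114 mm over their backs; the gripper's body (76 mm by 85 mm) begins 54 mm behind the grasp point. The pads swing forward as they close: fully open they stand 13 mm farther back than shut.
Start: joints at [-1.419, 0.124, 1.65, -0, 1.367, -0.083], TCP at [0.151, -0.632, 0.304] pointing down, gripper open.
Joint ranges: [-2.61, 2.61], [-1.02, 2.33], [0.03, 2.71], [-1.35, 4.49], [0.32, 2.68], [-2.91, 2.91]. Speed limits (rad/s): [2.57, 2.57, 3.14, 3.14, 3.14, 3.14].

## Interface

Orientations are given as a unit quaternion [x, y, z, w].
In Python, from station import observe, camera, calibration, sign_off, grip_depth gives the robot as it stands. The module is installed in compiled form; this text tells all that it offers.
- The arm moves only by the tool play_rows, never from a script. Its arguments are lists of equal length, an entry for each row: "twist": the turn, a rotation vector about the tool's x, y, z in rad, a list of three; "offset": the shift along the tool's x, y, z in mm, a list of three; "hand": the opening, from 0 (shut) to 1 (fully open). A call has 1 to 12 rows; each row is the pose to reach, as a shift and turn from the pose commanded when the call began, along the tool's axes at that moment; what a row does not reach only later rows make up. A row lasts 1/8 s, in which the tool goes at most 62.5 mm and 10.7 degrees, less where a joint would pass 70% of its speed; a pose out of reach is approached as far as the arm can. A call with a gripper value outside its range is refused whole. The fingers move at their own pace and stop on an object; the grip force is fixed at half the most. Time passes only in rows, so rows that repeat a pose let the fingers close. It gives the time, the measured TCP pose, the force and the opening at its end, in the units of the state.
- observe(): the state, without advancing time (a new reading comes with each control period).
- camera(name): name is "scene" or "top"; returns (picture, depth): 420x560x3 uint8, blue, green, red; 420x560 float32, m along the optical axis (not along the pixel's ray), 0 where there is no reading.
- calibration(name): a dict with "camera_matrix" (3x3 intrinsics, pixels), "k1" (the pictures are not rectified: a ray, as slopes to the right and down, at radius r is drawn at 1 + k1 r^2 times it, then the intrinsics apply), "R" (3x3) and "t" (3): a world point X has camera coordinates R X + t. Camera axes: x right, y down, z forward; pixel columns grow to the right and rows downward; lengths in m; the calibration is good to about 2 mm. A picture is of the moment at which its call begins. calibration takes no time and is no camera call.
- sign_off(): hands the job in, once; it reports no verdict.
The state is a dict: "time": time; "q": joint angles; "joint_vel": joint speeds; "tau": joint torques, N m; "tcp_pos": TCP position; "eef_rot": TCP orientation; "contact_force": force on the tool from outside, world axes, zero at the start; "torque": the same for the moment, N m; "opening": opening from 0.0 (shut) to 1.0 (fully open).
Only numpy, scipy, OpenCV 4.12 (cv2) and the standard library are available. Lean on these libraries where they do the work, as an engineer would, in place of code of your own. Each camera call takes 0.05 s, during which the arm holds its last target. There are 200 camera calls.

## Working session

There is one attempt and no reset: what is moved stays moved. The work goes in short steps, Python scripts to look and compute and a tool call to move; the robot and the scene stay as the last step left them, time stands still between calls to the robot, and variables do not carry over. Pictures are saved under pics/ and viewed, about 8 in all and at most 12, crops included, and the job is handed in when it is done.

Besides the shell and the picture viewer there is one more tool, called after "Call:" by a JSON object that holds its "op" and its "data". play_rows: Moves the arm, as the interface text tells. Its arguments: {"type":"object","properties":{"twist":{"type":"array"},"offset":{"type":"array"},"hand":{"type":"array"}},"required":["twist","offset","hand"]}

```bash
mkdir -p pics; cat > h.py <<'E'
import numpy as np, cv2
from station import observe, camera, calibration, sign_off, grip_depth
from scipy.spatial.transform import Rotation as Ro
def rays(name,uv):
    c=calibration(name);K=np.array(c["camera_matrix"]);R=np.array(c["R"]);t=np.array(c["t"])
    uv=np.atleast_2d(np.asarray(uv,float))
    d=np.array([c["k1"],0,0,0,0],float)
    n=cv2.undistortPoints(uv[:,None],K,d)[:,0]
    v=np.c_[n,np.ones(len(n))]
    return -R.T@t, v@R   # origin, dirs (depth-scaled)
def on_z(name,uv,z):
    o,d=rays(name,uv); return o+d*((z-o[2])/d[:,2])[:,None]
def with_depth(name,uv,dep):
    o,d=rays(name,uv); uv=np.atleast_2d(uv).astype(int); return o+d*dep[uv[:,1],uv[:,0]][:,None]
def proj(name,X):
    c=calibration(name);X=np.atleast_2d(X).astype(float)
    return cv2.projectPoints(X[:,None],cv2.Rodrigues(np.array(c["R"],float))[0],np.array(c["t"],float),np.array(c["camera_matrix"],float),np.array([c["k1"],0,0,0,0],float))[0][:,0]
E
python3 - <<'E'
from h import *
print(observe()); print(grip_depth)
for n in("scene","top"):
    p,d=camera(n); cv2.imwrite(f"pics/{n}0.png",p); np.save(f"{n}0.npy",d)
    o,_=rays(n,[[0,0]]); print(n,o,calibration(n)["k1"],np.array(calibration(n)["R"])[2])
E
```

```text
{'time': 0.0, 'q': array([-1.41857305e+00,  1.24540247e-01,  1.65167526e+00, -1.64659570e-05,
        1.36750727e+00, -8.26147166e-02]), 'joint_vel': array([ 0.00038662,  0.00125407,  0.00136579,  0.00059849, -0.0013578 ,
        0.00094575]), 'tau': array([ 3.40013801e-03, -4.23606384e+01, -3.65450478e+01,  1.70128897e-04,
        7.06394538e-03,  1.82700762e-05]), 'tcp_pos': array([ 0.15113486, -0.63171293,  0.30262937]), 'eef_rot': array([ 9.93113547e-01,  1.17150963e-01, -4.51180601e-05, -1.06413761e-03]), 'contact_force': array([-0.62795396, -0.24750993, -0.47494579]), 'torque': array([-0.0212778 , -0.00133926,  0.04932999]), 'opening': 0.9974169281997478}
0.0539
scene [ 1.62123269 -0.42248059  0.98282238] 0.029414220031032248 [-0.76156525  0.18618873 -0.62076736]
top [ 0.3867553  -0.12806355  1.10886507] 0.02808421417211669 [ 0.13868037 -0.01218155 -0.99026227]
```

View pics/scene0.png

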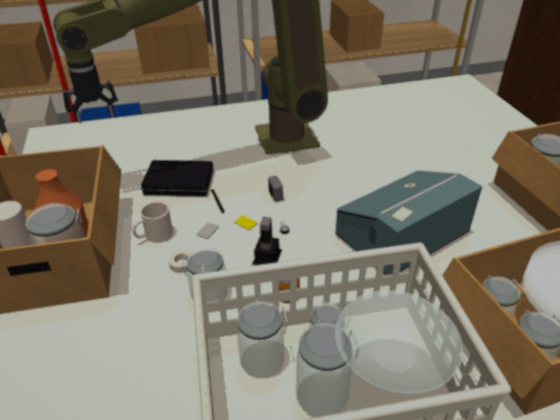

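View pics/top0.png

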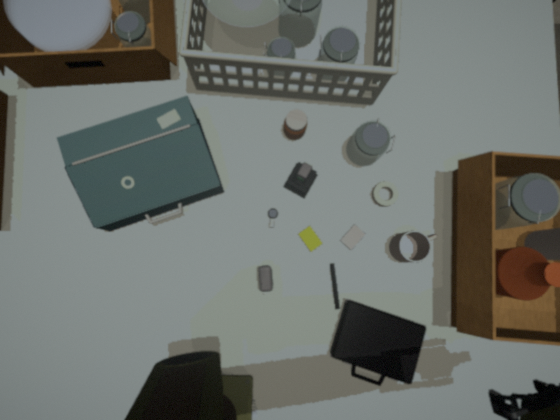

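Scene view: gauge in its dock at (266,240), bin at (408,215). Top view: gauge and dock at about (302,178), ring at (128,183) on the lid, lot ticket at (168,118). The two plate candidates are yellow at (310,238) and grey at (353,237). The grey one fits bare steel, so I'll confirm it in a crop.

```bash
python3 - <<'E'
from h import *
p=cv2.imread("pics/top0.png"); s=cv2.imread("pics/scene0.png")
a=cv2.resize(p[155:265,255:385],None,fx=3.4,fy=3.4,interpolation=cv2.INTER_CUBIC)
b=cv2.resize(s[170:275,195:300],None,fx=3.4,fy=3.4,interpolation=cv2.INTER_CUBIC)
h=374; a=cv2.resize(a,(442,h)); b=cv2.resize(b,(357,h))
im=np.hstack([a,b]); im=np.clip(im*1.5,0,255).astype(np.uint8)
cv2.imwrite("pics/c1.png",im)
d=np.load("top0.npy")
for n,uv in dict(yel=(310,238),grey=(353,237),gtop=(305,170),dock=(295,185),ring=(128,183),table=(240,300),honey=(295,124),clip=(371,139),mug=(408,246),roll=(384,194),tape=(265,278),loupe=(272,213),lidc=(150,170)).items(): print(n,with_depth("top",uv,d)[0].round(3),p[uv[1],uv[0]])
E
```

```text
yel [ 0.457 -0.246  0.004] [ 59 146 138]
grey [ 0.463 -0.363  0.002] [131 136 136]
gtop [ 0.615 -0.218  0.136] [ 96  98 100]
dock [ 0.594 -0.201  0.048] [49 52 50]
ring [0.571 0.208 0.135] [86 86 69]
table [ 0.289 -0.062 -0.   ] [134 144 136]
honey [ 0.748 -0.196  0.086] [131 138 135]
clip [ 0.698 -0.382  0.132] [103  98  93]
mug [ 0.442 -0.512  0.004] [148 143 135]
roll [ 0.584 -0.45   0.001] [141 142 135]
tape [ 0.35  -0.127  0.058] [94 96 98]
loupe [ 0.522 -0.142  0.016] [105 100  94]
lidc [0.604 0.156 0.141] [86 88 69]
```

View pics/c1.png

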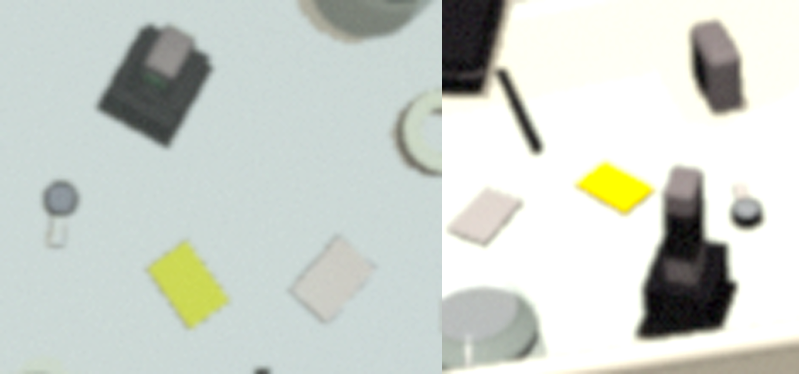

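Confirmed: the plate at top-view (353,237) is grey bare steel, and the yellow one at (310,238) is the look-alike. Next I'll measure the poses.

```bash
python3 - <<'E'
from h import *
vv,uu=np.mgrid[0:420,0:560]; uv=np.c_[uu.ravel(),vv.ravel()]
C={}
for n in("top","scene"):
    p=cv2.imread(f"pics/{n}0.png"); d=np.load(f"{n}0.npy"); P=with_depth(n,uv,d).reshape(420,560,3); C[n]=(p,d,P)
    X,Y,Z=P[...,0],P[...,1],P[...,2]
    near=(np.hypot(X-.60,Y+.21)<.07)&(d>0)
    for nm,m,z in(("dock",near&(Z>.042)&(Z<.058),.05),("gtop",near&(Z>.124)&(Z<.145),.134)):
        m=m.astype(np.uint8); m=cv2.morphologyEx(m,cv2.MORPH_CLOSE,np.ones((5,5)))
        cs=max(cv2.findContours(m,0,cv2.CHAIN_APPROX_NONE)[0],key=cv2.contourArea)[:,0]
        w=on_z(n,cs,z)[:,:2].astype(np.float32)*1000
        r=cv2.minAreaRect(w); print(n,nm,np.round(r[0],1),np.round(r[1],1),round(r[2],1),"medz",np.median(Z[m>0]).round(4),"uv",cs.mean(0))
    # plate
    c0=proj(n,[[.463,-.363,.006]])[0].astype(int); print("plate px",c0)
    x0,y0=c0-28; roi=p[y0:y0+56,x0:x0+56].astype(int)
    hsv=cv2.cvtColor(p,cv2.COLOR_BGR2HSV); lab=cv2.cvtColor(p,cv2.COLOR_BGR2LAB).astype(int)[y0:y0+56,x0:x0+56]
    cc=np.median(lab[24:32,24:32].reshape(-1,3),0); bg=np.median(lab.reshape(-1,3),0); print(cc,bg)
    t=(np.linalg.norm(lab-cc,axis=2)<np.linalg.norm(lab-bg,axis=2)).astype(np.uint8)
    t=cv2.morphologyEx(t,cv2.MORPH_OPEN,np.ones((3,3)))
    k,l=cv2.connectedComponents(t); m=(l==l[28,28]).astype(np.uint8)
    cs=max(cv2.findContours(m,0,cv2.CHAIN_APPROX_NONE)[0],key=cv2.contourArea)[:,0]+[x0,y0]
    r=cv2.minAreaRect(on_z(n,cs,.006)[:,:2].astype(np.float32)*1000); print("plate",np.round(r[0],1),np.round(r[1],1),round(r[2],1))
    # lid plane
    m=(np.hypot(X-.571,Y-.208)<.05)&(d>0)&(Z>.09); Q=P[m]; c=Q.mean(0)
    for _ in range(3):
        nv=np.linalg.svd(Q-c,full_matrices=False)[2][2]; nv*=np.sign(nv[2]); e=(Q-c)@nv; Q=Q[abs(e)<2.5*e.std()]; c=Q.mean(0)
    print("lid",c.round(4),nv.round(4),"tilt",np.degrees(np.arccos(nv[2])).round(2),"yaw of -n",np.degrees(np.arctan2(-nv[1],-nv[0])).round(2),e.std().round(4))
    g=p.astype(int).sum(2); 
    rp=proj(n,[[.571,.208,.135]])[0].astype(int); x0,y0=rp-16; sub=g[y0:y0+32,x0:x0+32]
    t=(sub>(np.median(sub)+sub.max())/2).astype(np.uint8); cs,_=cv2.findContours(t,0,cv2.CHAIN_APPROX_NONE); cs=max(cs,key=cv2.contourArea)
    if len(cs)>=5:
        el=cv2.fitEllipse(cs); u=np.array(el[0])+[x0,y0]; o,dd=rays(n,u); s=((c-o)@nv)/(dd@nv); print("ring px",u,el[1],(o+dd*s[:,None]).round(4))
E
```

```text
top dock [ 615.1 -218.3] [55.7 66.5] 61.8 medz 0.0486 uv [301.50925926 177.75925926]
top gtop [ 614.7 -218.2] [25.6 35.9] 60.5 medz 0.1322 uv [304.76923077 170.20512821]
plate px [353 236]
[145. 127. 131.] [151. 125. 128.]
plate [ 463.6 -360.1] [46.3 66.9] 48.9
lid [0.5717 0.2086 0.1343] [-0.396  -0.1548  0.9051] tilt 25.16 yaw of -n 21.35 0.0018
ring px [127.20755577 181.98183441] (11.86564826965332, 12.381382942199707) [[0.5737 0.2101 0.1355]]
scene dock [ 622.4 -221.5] [57.6 73.1] 63.4 medz 0.0494 uv [265.39772727 246.        ]
scene gtop [ 625.5 -221. ] [27.8 45.3] 63.2 medz 0.1325 uv [264.97142857 221.85714286]
plate px [207 229]
[155. 129. 132.] [190. 125. 133.]
plate [ 468.9 -363.8] [43.8 67.7] 46.7
lid [0.5722 0.2073 0.1347] [-0.3945 -0.145   0.9074] tilt 24.86 yaw of -n 20.18 0.001
ring px [402.47834682 172.60829449] (10.768965721130371, 36.337345123291016) [[0.447  0.2523 0.0875]]
```

Ring at about (0.574, 0.210, 0.135) and gauge at (0.615, -0.218) with its y axis at 61°. I'll refine the ring in the scene view and work out the first move.

```bash
cat >> h.py <<'E'
def down(yaw_x): # tool pointing down, tool x at yaw (deg)
    return Ro.from_euler('z',yaw_x,degrees=True)*Ro.from_euler('x',180,degrees=True)
def go(pos,R,frm=None):
    s=observe(); p,q=(s["tcp_pos"],Ro.from_quat(s["eef_rot"])) if frm is None else frm
    print("offset mm",(q.inv().apply(np.array(pos)-p)*1000).round(1),"twist",(q.inv()*R).as_rotvec().round(4))
E
python3 - <<'E'
from h import *
n="scene";p=cv2.imread("pics/scene0.png"); print(proj(n,[[.5737,.2101,.1355]]))
x0,y0=proj(n,[[.5737,.2101,.1355]])[0].astype(int)-15
g=p.astype(int).sum(2)[y0:y0+30,x0:x0+30]; print(np.median(g),g.max())
t=(g>(np.median(g)+g.max())/2).astype(np.uint8)
print("\n".join("".join(".#"[v] for v in r) for r in t))
go([.615,-.218,.26],down(-28.8))
E
```

```text
[[410.13655143 185.27582265]]
286.0 543
##############################
####################..........
##################............
################..............
##############................
############..................
##########....................
########......................
######........................
####..........................
#.............................
..............................
..............................
..............................
.................###..........
..........###....##...........
..........###.................
..............................
..............................
..............................
..............................
............................##
..........................###.
........................###...
......................###.....
....................###.......
..................###.........
................###...........
..............###.............
............###...............
offset mm [ 547.4 -294.4   43.4] twist [-1.900e-03  5.000e-04  7.374e-01]
```

The two views agree on the ring to under 1 px. Moving above the gauge.

Call:
{"op": "play_rows", "data": {"twist": [[0,0,0.737],[0,0,0.737],[0,0,0.737],[0,0,0.737],[0,0,0.737],[0,0,0.737],[0,0,0.737],[0,0,0.737],[0,0,0.737],[0,0,0.737],[0,0,0.737],[0,0,0.737]], "offset": [[547,-294,43],[547,-294,43],[547,-294,43],[547,-294,43],[547,-294,43],[547,-294,43],[547,-294,43],[547,-294,43],[547,-294,43],[547,-294,43],[547,-294,43],[547,-294,43]], "hand": [1,1,1,1,1,1,1,1,1,1,1,1]}}

```text
time: 1.6
tcp_pos: [0.6147, -0.2186, 0.2602]
eef_rot: [0.969, -0.248, -0.001, 0.0]
contact_force: [0.7, -0.7, -0.5]
opening: 1.0
```

```bash
python3 - <<'E'
from h import *
print(observe()); go([.615,-.218,.150],down(-28.8))
E
```

```text
{'time': 1.6, 'q': array([-4.23843701e-01,  1.59225135e-01,  1.68573150e+00, -4.34399611e-04,
        1.29800706e+00,  1.64828429e+00]), 'joint_vel': array([-0.03151444, -0.01660394,  0.00854295, -0.00118724,  0.00019324,
        0.00051422]), 'tau': array([ 1.20335061e+00, -4.27896345e+01, -3.59323883e+01,  7.02265464e-02,
       -1.65466382e-02,  1.44907556e-02]), 'tcp_pos': array([ 0.61465269, -0.21861551,  0.26017117]), 'eef_rot': array([ 9.68761778e-01, -2.47992145e-01, -7.11302864e-04,  8.78755871e-05]), 'contact_force': array([ 0.66733431, -0.66142119, -0.53395417]), 'torque': array([ 0.00731447, -0.02974189,  0.02518268]), 'opening': 0.999945387787768}
offset mm [  0.2  -0.8 110.2] twist [0.0005 0.0013 0.0014]
```

Call:
{"op": "play_rows", "data": {"twist": [[0,0,0.001],[0,0,0.001],[0,0,0.001],[0,0,0.001],[0,0,0.001]], "offset": [[0,-0.5,40],[0,-0.5,75],[0,-0.5,100],[0,-0.5,110],[0,-0.5,110]], "hand": [1,1,1,1,1]}}

```text
time: 2.22
tcp_pos: [0.6143, -0.2194, 0.1507]
eef_rot: [0.968, -0.25, -0.0, -0.0]
contact_force: [1.4, -0.2, 0.5]
opening: 0.997
```

```bash
python3 - <<'E'
from h import *
a,_=camera("top"); b,_=camera("scene"); s=observe(); print(s["tcp_pos"],s["contact_force"])
r=Ro.from_quat(s["eef_rot"]); 
for n in("top","scene"): print(proj(n,s["tcp_pos"]+r.apply([[0,0,.054],[0,0,.073]])))
a=cv2.resize(a[110:230,240:375],None,fx=3,fy=3,interpolation=cv2.INTER_CUBIC);b=cv2.resize(b[160:280,205:330],None,fx=3,fy=3,interpolation=cv2.INTER_CUBIC)
cv2.imwrite("pics/c2.png",np.clip(np.hstack([a,b])*1.6,0,255).astype(np.uint8))
E
```

```text
[ 0.61545258 -0.21934502  0.15250439] [0.45101323 0.4160975  0.04343111]
[[303.95990937 172.98681859]
 [303.28192064 174.5882668 ]]
[[265.40098832 229.88823938]
 [265.59447103 235.27815986]]
```

View pics/c2.png

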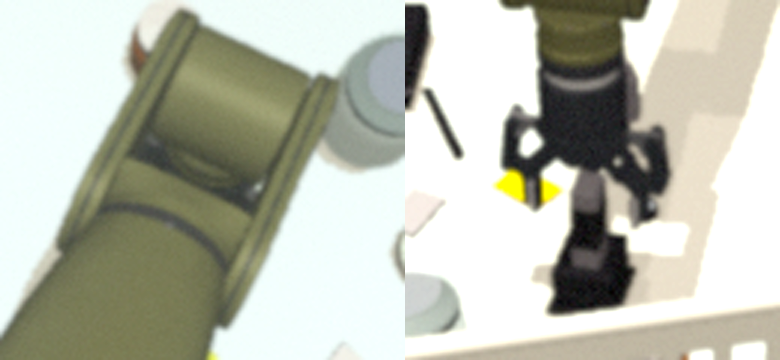

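The scene crop shows the gauge between the open fingers, dock below, nothing touching. Closing.

Call:
{"op": "play_rows", "data": {"twist": [[0,0,0],[0,0,0],[0,0,0],[0,0,0],[0,0,0],[0,0,0],[0,0,0],[0,0,0]], "offset": [[0,0,0],[0,0,0],[0,0,0],[0,0,0],[0,0,0],[0,0,0],[0,0,0],[0,0,0]], "hand": [0,0,0,0,0,0,0,0]}}

```text
time: 3.32
tcp_pos: [0.6152, -0.2185, 0.1513]
eef_rot: [0.969, -0.249, 0.0, -0.0]
contact_force: [-1.6, 0.4, 4.2]
opening: 0.297
```

```bash
python3 - <<'E'
from h import *
s=observe(); r=Ro.from_quat(s["eef_rot"]); print(s["time"],s["tcp_pos"],s["opening"],"F tool",r.inv().apply(s["contact_force"]).round(2),"T",r.inv().apply(s["torque"]).round(3), r.as_matrix()[:,2])
E
```

```text
3.325 [ 0.61516325 -0.21854488  0.1512877 ] 0.29684069180456507 F tool [-1.56  0.45 -4.19] T [-0.071 -0.252 -0.009] [ 2.93985344e-04 -4.45351230e-05 -9.99999956e-01]
```

Gripped at 25 mm with low forces. Lifting straight up.

Call:
{"op": "play_rows", "data": {"twist": [[0,0,0],[0,0,0],[0,0,0],[0,0,0],[0,0,0],[0,0,0],[0,0,0],[0,0,0]], "offset": [[0,0,-10],[0,0,-25],[0,0,-40],[0,0,-60],[0,0,-80],[0,0,-110],[0,0,-110],[0,0,-110]], "hand": [0,0,0,0,0,0,0,0]}}

```text
time: 4.32
tcp_pos: [0.6147, -0.2184, 0.2604]
eef_rot: [0.969, -0.249, -0.0, -0.0]
contact_force: [1.2, 0.5, -2.8]
opening: 0.295
```

```bash
python3 - <<'E'
from h import *
for i in range(4):
    p,d=camera("scene"); s=observe(); r=Ro.from_quat(s["eef_rot"]); print(s["time"],s["tcp_pos"],s["opening"],"F",s["contact_force"].round(2),"T",s["torque"].round(3))
np.save("sc3.npy",d);cv2.imwrite("pics/sc3.png",p)
c=proj("scene",s["tcp_pos"]-[0,0,.09])[0].astype(int);print(c)
print(proj("scene",s["tcp_pos"]-np.array([[0,0,.016],[0,0,.054],[0,0,.124],[0,0,.146]])))
b=cv2.resize(p[c[1]-60:c[1]+60,c[0]-60:c[0]+60],None,fx=5,fy=5,interpolation=cv2.INTER_CUBIC)
cv2.imwrite("pics/c3.png",np.clip(b*1.6,0,255).astype(np.uint8))
E
```

```text
4.375 [ 0.61441573 -0.21827254  0.25946471] 0.2980699190902963 F [-0.56 -0.12 -3.07] T [-0.06   0.027  0.019]
4.425 [ 0.61432108 -0.21821297  0.25904334] 0.2989753112562104 F [ 0.87  0.5  -3.41] T [ 0.041  0.035 -0.055]
4.475 [ 0.61433078 -0.21822251  0.25894973] 0.29700340205332876 F [ 0.2  -1.11 -1.65] T [-0.006  0.018  0.048]
4.525 [ 0.61442251 -0.2182747   0.25910462] 0.2879801254430567 F [-1.06  0.23 -2.5 ] T [ 0.007  0.019 -0.019]
[264 208]
[[264.11897893 185.33511266]
 [264.56154489 197.55087109]
 [265.33437249 218.91816338]
 [265.56663544 225.34870273]]
```

View pics/c3.png

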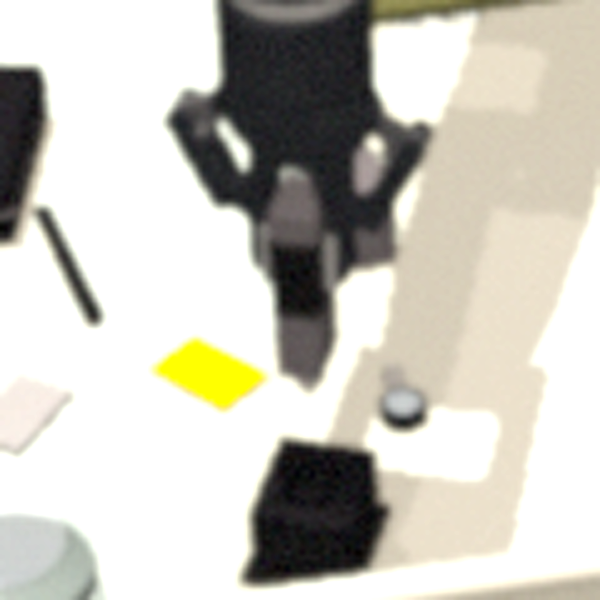

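Gauge hangs free and its tip is at the predicted pixel, about (266,225), so it's held straight. The dock is empty. Next: check tilt from depth, then move above the steel plate.

```bash
python3 - <<'E'
from h import *
d=np.load("sc3.npy"); vv,uu=np.mgrid[150:270,200:330]; uv=np.c_[uu.ravel(),vv.ravel()]
P=with_depth("scene",uv,d); s=observe(); r=Ro.from_quat(s["eef_rot"]); L=r.inv().apply(P-s["tcp_pos"])
m=(np.abs(L[:,0])<.03)&(np.abs(L[:,1])<.022)&(L[:,2]>.078)&(L[:,2]<.122); Q=L[m]; print(m.sum())
print(Q.min(0),Q.max(0))
# per-slice centre of the visible silhouette, along image-lateral axis (~tool y)
for a in np.arange(.078,.122,.006):
    q=Q[(Q[:,2]>=a)&(Q[:,2]<a+.006)]
    if len(q)>3: print(round(a,3),len(q),"y",(q[:,1].min()*1e3).round(1),(q[:,1].max()*1e3).round(1),"mean x,y",(q[:,:2].mean(0)*1e3).round(1),"med x",(np.median(q[:,0])*1e3).round(1))
m2=(np.abs(L[:,0])<.03)&(np.abs(L[:,1])<.02)&(L[:,2]>.124)&(L[:,2]<.15);print("foot",(L[m2]*1e3).round(0)[:12])
go([.466,-.362,.20],down(-28.8))
E
```

```text
163
[-0.00847226 -0.01310576  0.07801103] [0.02460959 0.01406261 0.12168769]
0.078 20 y -12.1 12.2 mean x,y [18.1 -1.6] med x 20.5
0.084 24 y -13.1 12.6 mean x,y [15.8 -3. ] med x 19.3
0.09 19 y -12.5 14.1 mean x,y [16.3 -2.4] med x 18.6
0.096 29 y -13.1 11.2 mean x,y [15.4 -3.3] med x 19.2
0.102 21 y -12.5 10.3 mean x,y [17.3 -2.9] med x 19.5
0.108 23 y -12.4 11.3 mean x,y [17.1 -3.2] med x 19.8
0.114 22 y -12.7 11.5 mean x,y [17.  -2.3] med x 19.7
0.12 5 y -12.1 7.9 mean x,y [15.8 -3.7] med x 19.5
foot [[ 17.   4. 125.]
 [ -3.  -6. 139.]
 [  5.   8. 139.]
 [ 12.   3. 132.]
 [  9.   1. 135.]
 [ 12.  -2. 132.]
 [  7.  -3. 135.]
 [  2.  -7. 138.]
 [  8.   5. 140.]
 [ 13.   0. 134.]
 [ 10.  -2. 136.]
 [  7.  -3. 139.]]
offset mm [-60.5 197.5  59.3] twist [ 0.0002  0.0029 -0.0006]
```

Tilt is under about 1° and the case is centred. Moving over the plate.

Call:
{"op": "play_rows", "data": {"twist": [[0,0,0],[0,0,0],[0,0,0],[0,0,0],[0,0,0],[0,0,0],[0,0,0],[0,0,0]], "offset": [[-20,50,0],[-40,100,5],[-55,150,20],[-60,185,45],[-60.5,197.5,60],[-60.5,197.5,60],[-60.5,197.5,60],[-60.5,197.5,60]], "hand": [0,0,0,0,0,0,0,0]}}

```text
time: 5.52
tcp_pos: [0.468, -0.3619, 0.2021]
eef_rot: [0.969, -0.248, 0.001, 0.0]
contact_force: [0.6, 1.1, -3.2]
opening: 0.299
```

```bash
python3 - <<'E'
from h import *
Fz=[];T=[]
for i in range(6):
    p,d=camera("scene" if i<5 else "top"); s=observe(); Fz.append(s["contact_force"]);T.append(s["tcp_pos"])
    if i==4: S=p
print(s["time"],np.mean(T,0),np.mean(Fz,0),np.std(Fz,0)); 
tip=np.mean(T,0)-[0,0,.1473]
for n in("scene","top"): print(n,proj(n,[tip,[tip[0],tip[1],.006],[.466,-.362,.006]]).round(1))
a=cv2.resize(p[195:275,300:400],None,fx=4,fy=4,interpolation=cv2.INTER_CUBIC); b=cv2.resize(S[190:270,165:265],None,fx=4,fy=4,interpolation=cv2.INTER_CUBIC)
cv2.imwrite("pics/c4.png",np.clip(np.hstack([a,b])*1.2,0,255).astype(np.uint8))
E
```

```text
5.825 [ 0.46743787 -0.3620549   0.20161767] [ 0.08181774  0.06523905 -2.01909192] [0.46316724 0.49441834 0.3707393 ]
scene [[206.  217.2]
 [207.7 229.9]
 [207.6 229.6]]
top [[356.7 234. ]
 [352.8 235.3]
 [352.7 235.8]]
```

View pics/c4.png

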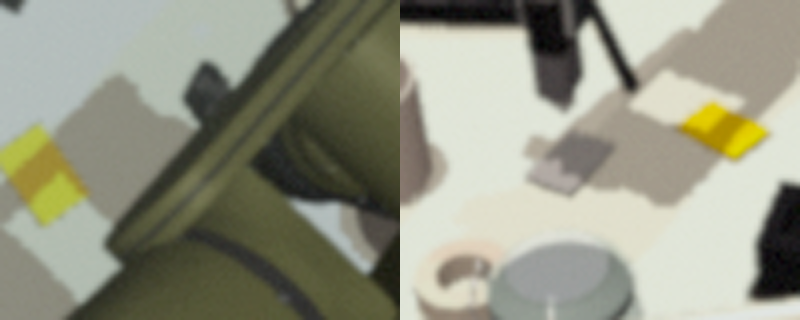

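Scene crop: plate centred at about (207.5,231), and the gauge's predicted landing point is (207.7,229.9), inside the plate. Descending to just above it.

Call:
{"op": "play_rows", "data": {"twist": [[0,0,0],[0,0,0],[0,0,0],[0,0,0],[0,0,0]], "offset": [[0,0,20],[0,0,35],[0,0,41],[0,0,43],[0,0,43]], "hand": [0,0,0,0,0]}}

```text
time: 6.45
tcp_pos: [0.4669, -0.3626, 0.1581]
eef_rot: [0.969, -0.249, 0.0, 0.0]
contact_force: [0.5, 0.4, -2.4]
opening: 0.298
```

```bash
cat >> h.py <<'E'
def stat(n=6):
    F=[];T=[];Z=[];Q=[];M=[]
    for i in range(n):
        camera("scene"); s=observe(); F.append(s["contact_force"]);T.append(s["tcp_pos"]);Q.append(s["eef_rot"]);M.append(s["torque"])
    r=Ro.from_quat(Q).mean(); print(s["time"],"tcp",np.mean(T,0).round(5),"F",np.mean(F,0).round(2),"M",np.mean(M,0).round(3),"z",r.as_matrix()[:,2].round(4),"open",s["opening"].round(3)); return np.mean(T,0),r,np.mean(F,0)
E
python3 -c "
from h import *
stat()"
```

```text
Traceback (most recent call last):
  File "h.py", line 27, in stat
    r=Ro.from_quat(Q).mean(); print(s["time"],"tcp",np.mean(T,0).round(5),"F",np.mean(F,0).round(2),"M",np.mean(M,0).round(3),"z",r.as_matrix()[:,2].round(4),"open",s["opening"].round(3)); return np.mean(T,0),r,np.mean(F,0)
                                                                                                                                                                     ^^^^^^^^^^^^^^^^^^
AttributeError: 'float' object has no attribute 'round'
```

Call:
{"op": "play_rows", "data": {"twist": [[0,0,0],[0,0,0],[0,0,0],[0,0,0],[0,0,0],[0,0,0],[0,0,0]], "offset": [[0,0,2],[0,0,3.5],[0,0,4.5],[0,0,5.5],[0,0,6.5],[0,0,6.5],[0,0,6.5]], "hand": [0,0,0,0,0,0,0]}}

```text
time: 7.62
tcp_pos: [0.4668, -0.3624, 0.1516]
eef_rot: [0.969, -0.249, -0.0, -0.0]
contact_force: [-1.2, 1.5, 0.6]
opening: 0.294
```

```bash
sed -i 's/s\["opening"\].round(3)/s["opening"]/' h.py
python3 -c "
from h import *
stat()"
```

```text
7.925 tcp [ 0.46679 -0.36235  0.1515 ] F [-1.1   0.98  0.23] M [ 0.27   0.237 -0.025] z [ 0.e+00  1.e-04 -1.e+00] open 0.29570085830455317
```

Contact at about 2.4 N, roughly 1 mm in. I'll press about 2.5 mm more and hold over a second.

Call:
{"op": "play_rows", "data": {"twist": [[0,0,0],[0,0,0],[0,0,0],[0,0,0],[0,0,0],[0,0,0],[0,0,0],[0,0,0],[0,0,0],[0,0,0]], "offset": [[0,0,1],[0,0,2],[0,0,2.5],[0,0,2.5],[0,0,2.5],[0,0,2.5],[0,0,2.5],[0,0,2.5],[0,0,2.5],[0,0,2.5]], "hand": [0,0,0,0,0,0,0,0,0,0]}}

```text
time: 9.18
tcp_pos: [0.4668, -0.3624, 0.1489]
eef_rot: [0.969, -0.249, 0.0, -0.0]
contact_force: [-1.5, 2.0, 1.7]
opening: 0.299
```

```bash
python3 - <<'E'
from h import *
T,r,F=stat(4)
p,_=camera("scene"); tip=[T[0],T[1],.006]; c=proj("scene",tip)[0]; print(c)
x,y=c.astype(int); b=cv2.resize(p[y-50:y+30,x-50:x+50],None,fx=6,fy=6,interpolation=cv2.INTER_CUBIC)
cv2.imwrite("pics/c5.png",np.clip(b*1.3,0,255).astype(np.uint8))
# lid target
n=(np.array([-.396,-.1548,.9051])+np.array([-.3945,-.145,.9074]));n/=np.linalg.norm(n); mark=np.array([.5737,.2101,.1355])
print("n",n)
np.save("n.npy",n)
q=observe()["q"]; print("q",q.round(3))
E
```

```text
9.375 tcp [ 0.4668  -0.36238  0.14894] F [-0.72  1.17  1.52] M [ 0.422  0.225 -0.005] z [ 1.e-04  0.e+00 -1.e+00] open 0.297616646992677
[207.5197812  229.82616823]
n [-0.39525363 -0.14990138  0.90625832]
q [-0.751  0.141  1.907  0.     1.093  1.323]
```

View pics/c5.png

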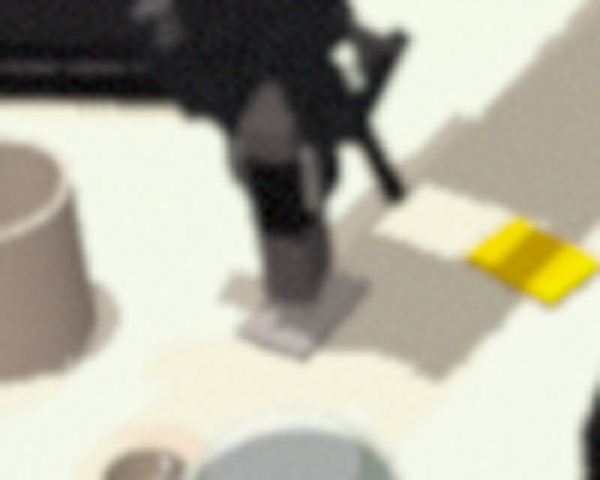

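The foot stands near-square and in-bounds on the steel plate at (207,230), about 3.7 N (about 4 mm in), held over 1 s. Lift and compute the carry to the lid.

Call:
{"op": "play_rows", "data": {"twist": [[0,0,0],[0,0,0],[0,0,0],[0,0,0],[0,0,0],[0,0,0],[0,0,0],[0,0,0],[0,0,0]], "offset": [[0,0,0],[0,0,0],[0,0,-2],[0,0,-6],[0,0,-15],[0,0,-60],[0,0,-120],[0,0,-190],[0,0,-190]], "hand": [0,0,0,0,0,0,0,0,0]}}

```text
time: 10.55
tcp_pos: [0.4682, -0.3638, 0.3468]
eef_rot: [0.968, -0.249, 0.006, 0.003]
contact_force: [0.5, -0.1, -1.5]
opening: 0.297
```

```bash
python3 - <<'E'
from h import *
T,r,F=stat(4)
n=np.load("n.npy"); mark=np.array([.5737,.2101,.1355])
R0=down(-28.8); z=np.array([0,0,-1.]); ax=np.cross(z,-n); R=Ro.from_rotvec(ax/np.linalg.norm(ax)*np.arccos(n[2]))*R0
np.save("Rt.npy",R.as_matrix())
print(R.apply([0,0,1]),-n)
go(mark+n*(.1468+.08),R,(T,r))
E
```

```text
10.75 tcp [ 0.46682 -0.36252  0.33986] F [-0.04 -0.14 -2.54] M [-0.018  0.013  0.005] z [ 0.0013 -0.0014 -1.    ] open 0.2985539458502522
[ 0.39525363  0.14990138 -0.90625832] [ 0.39525363  0.14990138 -0.90625832]
offset mm [-244.7 -480.1   -1.9] twist [ 3.329e-01  2.812e-01 -2.000e-04]
```

Call:
{"op": "play_rows", "data": {"twist": [[0.03,0.03,0],[0.07,0.06,0],[0.11,0.09,0],[0.15,0.13,0],[0.19,0.16,0],[0.23,0.19,0],[0.27,0.23,0],[0.3,0.25,0],[0.32,0.27,0],[0.333,0.281,0],[0.333,0.281,0],[0.333,0.281,0]], "offset": [[-20,-40,0],[-46,-90,0],[-73,-143,0],[-100,-196,0],[-127,-249,0],[-154,-302,0],[-181,-355,0],[-208,-408,0],[-230,-452,-2],[-243,-477,-2],[-244.7,-480,-2],[-244.7,-480,-2]], "hand": [0,0,0,0,0,0,0,0,0,0,0,0]}}

```text
time: 12.25
tcp_pos: [0.4834, 0.1757, 0.3387]
eef_rot: [0.946, -0.243, 0.174, -0.124]
contact_force: [0.0, -0.2, -2.1]
opening: 0.297
```

```bash
python3 - <<'E'
from h import *
T,r,F=stat(4)
n=np.load("n.npy"); mark=np.array([.5737,.2101,.1355]); R=Ro.from_matrix(np.load("Rt.npy"))
print("angle err deg",np.degrees((r.inv()*R).magnitude()),observe()["q"].round(3))
go(mark+n*(.1468+.015),R,(T,r))
E
```

```text
12.45 tcp [0.48388 0.17514 0.33996] F [-0.1   0.13 -2.64] M [-0.151  0.334  0.014] z [ 0.3927  0.1501 -0.9073] open 0.30023719599644405
angle err deg 0.1997671607467965 [ 0.218 -0.404  2.093  0.072  1.022  2.27 ]
offset mm [ 0.1 -1.3 64.2] twist [ 0.0012  0.0025 -0.0022]
```

Call:
{"op": "play_rows", "data": {"twist": [[0.001,0.002,-0.002],[0.001,0.002,-0.002],[0.001,0.002,-0.002],[0.001,0.002,-0.002],[0.001,0.002,-0.002],[0.001,0.002,-0.002]], "offset": [[0,-0.5,25],[0,-1,45],[0,-1,58],[0,-1,64],[0,-1,64],[0,-1,64]], "hand": [0,0,0,0,0,0]}}

```text
time: 13.2
tcp_pos: [0.5098, 0.1866, 0.2842]
eef_rot: [0.945, -0.242, 0.178, -0.126]
contact_force: [0.3, -0.4, -1.9]
opening: 0.296
```

```bash
python3 - <<'E'
from h import *
T,r,F=stat(4); n=np.load("n.npy"); mark=np.array([.5737,.2101,.1355])
tip=T+r.apply([0,0,.1468])
print("tip rel mark",(tip-mark).round(4),"above",((tip-mark)@n).round(4),"inplane tool",(r.inv().apply(tip-mark)*1e3).round(1))
ims=[]
for m in("top","scene"):
    p,d=camera(m); np.save(f"{m}6.npy",d); cv2.imwrite(f"pics/{m}6.png",p)
    pr=proj(m,[tip,mark,T+r.apply([0,0,.1248])]); print(m,pr.round(1))
    x,y=pr[1].astype(int); b=p[y-35:y+25,x-40:x+40]; ims.append(cv2.resize(b,None,fx=5,fy=5,interpolation=cv2.INTER_CUBIC)); print("origin",x-40,y-35)
cv2.imwrite("pics/c6.png",np.clip(np.hstack(ims)*1.5,0,255).astype(np.uint8))
# case pose from scene/top depth in tool frame
for m in("scene","top"):
    d=np.load(m+"6.npy"); c=proj(m,T+r.apply([0,0,.1]))[0].astype(int); vv,uu=np.mgrid[c[1]-50:c[1]+50,c[0]-50:c[0]+50]
    P=with_depth(m,np.c_[uu.ravel(),vv.ravel()],d); L=r.inv().apply(P-T)
    for a in np.arange(.078,.126,.008):
        q=L[(abs(L[:,0])<.03)&(abs(L[:,1])<.022)&(L[:,2]>=a)&(L[:,2]<a+.008)]
        if len(q)>3: print(m,round(a,3),len(q),"x",(np.percentile(q[:,0],[5,50,95])*1e3).round(1),"y",(np.percentile(q[:,1],[5,50,95])*1e3).round(1))
E
```

```text
13.4 tcp [0.50969 0.18671 0.28412] F [-0.01 -0.19 -2.39] M [-0.13   0.353  0.001] z [ 0.3973  0.1515 -0.9051] open 0.2973729769057253
tip rel mark [-0.0057 -0.0012  0.0157] above 0.0167 inplane tool [  0.3  -1.8 -16.7]
top [[125.3 183. ]
 [127.2 182. ]
 [123.5 185.1]]
origin 87 146
scene [[409.7 179.6]
 [410.1 185.3]
 [408.3 172.3]]
origin 370 150
scene 0.078 30 x [15.5 19.1 24.2] y [-13.   -1.5  10.6]
scene 0.086 28 x [ 5.9 18.8 24. ] y [-12.5  -1.1  11.5]
scene 0.094 31 x [ 9.3 18.2 21.5] y [-13.1  -2.4  10.7]
scene 0.102 31 x [-0.8 18.  23. ] y [-13.2  -1.3   9.6]
scene 0.11 29 x [13.5 19.5 22.4] y [-13.2  -2.9  10.7]
scene 0.118 21 x [-1.6 17.3 21.8] y [-12.9  -1.1   7.4]
top 0.078 8 x [18.2 18.8 19.3] y [-10.4  -3.2   7.6]
top 0.086 13 x [15.7 18.3 19. ] y [-9.1  1.4 12.3]
top 0.094 12 x [12.1 18.5 19. ] y [-8.4  0.9 12.5]
top 0.102 13 x [ 9.6 18.6 19.5] y [-9.9  0.3 11.6]
top 0.11 10 x [12.3 18.3 19.3] y [-10.    2.7  12.5]
top 0.118 5 x [17.4 17.6 18.7] y [-6.8  0.5  9. ]
```

View pics/c6.png

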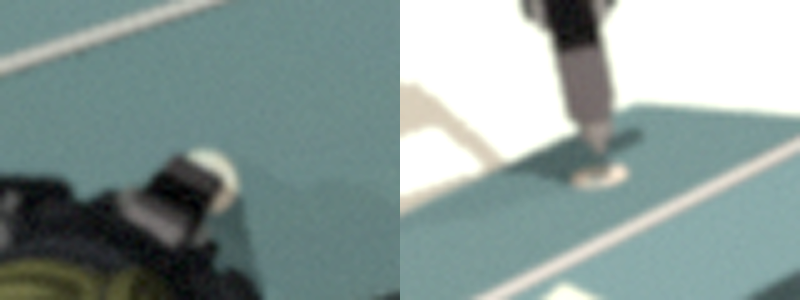

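Scene crop: tip hangs directly over the ring centred at px (410,185). Measured tip is about 1.8 mm off in tool y, which I'll correct while closing in.

Call:
{"op": "play_rows", "data": {"twist": [[0,0,0],[0,0,0],[0,0,0],[0,0,0],[0,0,0]], "offset": [[0,1,4],[0,1.6,8],[0,1.6,11],[0,1.6,12],[0,1.6,12]], "hand": [0,0,0,0,0]}}

```text
time: 14.12
tcp_pos: [0.5136, 0.1871, 0.2717]
eef_rot: [0.946, -0.242, 0.177, -0.125]
contact_force: [0.0, -1.0, -1.8]
opening: 0.298
```

```bash
cat > chk.py <<'E'
from h import *
T,r,F=stat(10); n=np.load("n.npy"); mark=np.array([.5737,.2101,.1355])
tip=T+r.apply([0,0,.1468])
print("above",((tip-mark)@n).round(4),"inplane tool",(r.inv().apply(tip-mark)*1e3).round(1),"square err deg",np.degrees(np.arccos(-r.apply([0,0,1])@n)).round(2),"F tool",r.inv().apply(F).round(2),"F.n",(F@n).round(2))
E
python3 chk.py
```

```text
14.625 tcp [0.51365 0.18713 0.27198] F [ 0.16  0.06 -2.31] M [-0.12   0.34   0.002] z [ 0.3962  0.1512 -0.9056] open 0.2925009417979173
above 0.0041 inplane tool [-0.2  0.3 -4.1] square err deg 0.1 F tool [-0.53  0.63  2.17] F.n -2.17
```

Call:
{"op": "play_rows", "data": {"twist": [[0,0,0],[0,0,0],[0,0,0],[0,0,0],[0,0,0],[0,0,0],[0,0,0],[0,0,0]], "offset": [[0,0,1.5],[0,0,2.5],[0,0,3.5],[0,0,4.5],[0,0,5.5],[0,0,6],[0,0,6],[0,0,6]], "hand": [0,0,0,0,0,0,0,0]}}

```text
time: 15.62
tcp_pos: [0.516, 0.188, 0.2665]
eef_rot: [0.946, -0.242, 0.177, -0.125]
contact_force: [-1.6, -0.8, -0.2]
opening: 0.298
```

```bash
python3 chk.py
```

```text
16.125 tcp [0.51599 0.18803 0.26645] F [-2.3  -1.09  0.38] M [-0.239  0.62   0.003] z [ 0.3961  0.1512 -0.9057] open 0.2938755974267295
above -0.002 inplane tool [-0.3  0.4  2. ] square err deg 0.09 F tool [-1.23  1.76 -1.42] F.n 1.42
```

Pressing at about 3.6 N, square to about 0.1°. Final near check.

```bash
python3 - <<'E'
from h import *
ims=[]
for m in("top","scene"):
    p,d=camera(m); x,y=proj(m,[[.5737,.2101,.1355]])[0].astype(int)
    ims.append(cv2.resize(p[y-30:y+15,x-30:x+30],None,fx=6.6,fy=6.6,interpolation=cv2.INTER_CUBIC)); print(x,y)
cv2.imwrite("pics/c7.png",np.clip(np.hstack(ims)*1.4,0,255).astype(np.uint8))
E
```

```text
127 181
410 185
```

View pics/c7.png

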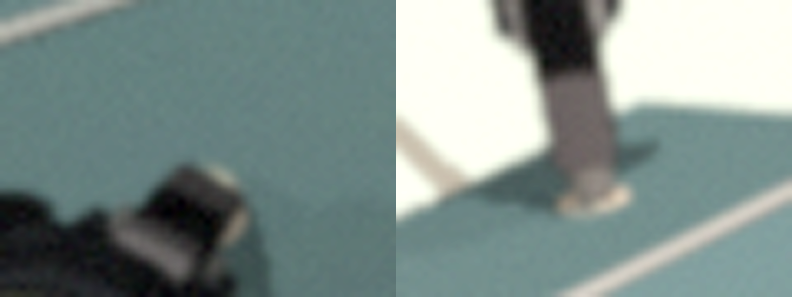

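Scene crop: the foot is centred on the ring (x about 595, ring spanning 555–635). In the top crop the visible crescent of the ring is even around the case. Handing in.

```bash
python3 -c "
from station import *
s=observe(); print(s['time'],s['contact_force'],s['opening']); print(sign_off())"
```

```text
16.225 [-1.89412006 -1.58312815  0.22887928] 0.29974550746983475
the job is handed in; nothing more can be done
None
```

I took the gauge out of its dock, zeroed it on the bare steel plate, and handed in at 16.2 s with the tip pressed inside the ring on the lid, still in the gripper. The hand-in gives no verdict.

- **Zeroing:** the tip stood upright on the grey steel plate, not the yellow look-alike. It pressed with about 3.7 N (roughly 4 mm in) for over a second.
- **Lid reading:** at the last check the arm's axis was within about 0.1° of the lid's measured normal, the tip about 0.5 mm from the ring centre, and both camera views agreed. The gauge's tilt in the gripper was only checked to within about 1°.
- **Disagreement:** the force on the lid was about 3.6 N, which means the tip is about 4 mm in, but the position reading says about 2 mm. That gap is within the 2 mm camera calibration, and either way the tip is pushed part of the way in.
- **Sideways force:** I also saw about 1–1.5 N of sideways force at both contacts and left it.
- **Other things on the table:** I saw no contact with anything else in the pictures I took, but did not check each object afterwards.

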